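Put the bench crank back on its two-notch rest

TASK

Put the Z-shaped hand crank of the packing bench away on its rest: turn it so that the orange grip lies in the orange notch and the bare steel end in the white notch, both ends right down on the notch floors. Lower it in before you let go, do not drop it, and leave the straight lever, the wheel wrench, the tape roll and the label box where they are.

Things in the scene. Friction and masses are not known exactly. Their poses are not given: they have to be found in the camera images.
- crank_center (a point): Middle of the loose flat-lying Z-shaped hand crank (about 0.45 kg, balances here), 12 mm above what it lies on: a steel arm 16 mm wide (x), 134 mm long (y), 24 mm tall; from its ends two parallel rods leave opposite ways along x. z is up. Grip the arm here, across its 16 mm, fingers closing along x. It starts turned 10 to 105 degrees anticlockwise from how it must lie on the rest.
- crank_grip (a point): Point on the axis of the crank's orange grip: round, 24 mm thick, running along +x from the arm's +y end out to x = +130 mm, axis at y = +55 mm of crank_center. This point is at (+95, +55, 0) mm from crank_center, axes as crank_center.
- crank_shaft (a point): Point on the axis of the crank's bare steel shaft: round, 18 mm thick, running along -x from the arm's -y end out to x = -130 mm, axis at y = -55 mm. This point is at (-95, -55, 0) mm from crank_center, axes as crank_center.
- notch_orange (a point): Where crank_grip belongs, 62 mm above the bench, on the fixed dark steel rest: two posts on a flat 6 mm foot, each with an open-topped notch along x. This one: orange cheeks 40 mm long, 12 mm thick, 44 mm apart (y), tops 18 mm above this point; floor 12 mm below it, so the grip's axis rests at this point. z is up. A crank rightly home has its axes parallel to these, same way round.
- notch_white (a point): Where crank_shaft belongs: the rest's other notch, at (-190, -110, 0) mm from notch_orange, same axes. White cheeks 40 mm long, 12 mm thick, 40 mm apart, tops 18 mm above this point; floor 9 mm below it, so the shaft's axis rests at this point. Between the posts only the flat foot. With both ends home, crank_center is half-way between the two notch points.
- lever: Bystander, loose: straight flat steel lever bar, 280 mm long along x, 30 mm wide, 24 mm tall, with an orange grip on its +x half; not bent. Origin under its middle, on the bench.
- wrench: Bystander, loose: L-shaped dark steel wheel wrench, 18 mm bar, 210 mm long leg from x = -120 to +90 mm, 105 mm short leg towards +y at x = +90 mm with a bright socket, 24 mm tall. Origin under the long leg, on the bench.
- tape: Bystander, loose: paper tape roll, 100 mm across, 48 mm tall, lying flat. Origin at its underside's centre.
- labels: Bystander, loose: green box of labels, 70 x 110 x 45 mm (x, y, z), white patch on top. Origin at its underside's centre.

How it is judged (in metres and radians):
On the way:
1. the crank is lowered into both notches while still held (each end within 12 mm of its floor) (horizontal distance between crank_grip and notch_orange below 0.03 m and horizontal distance between crank_shaft and notch_white below 0.03 m and z of crank_grip in the frame of notch_orange between -0.006 and 0.012 m and z of crank_shaft in the frame of notch_white between -0.006 and 0.012 m and contact force between the fingers and crank above 1 N), for 0.1 s.
At the end, for the whole second after the job is handed in: The crank lies still and level (within 6 degrees) on the rest, released: crank_grip within 30 mm horizontally of notch_orange and crank_shaft within 30 mm of notch_white, both within 5 mm of resting height (horizontal distance between crank_grip and notch_orange below 0.03 m and horizontal distance between crank_shaft and notch_white below 0.03 m and z of crank_grip in the frame of notch_orange between -0.006 and 0.005 m and z of crank_shaft in the frame of notch_white between -0.006 and 0.005 m and angle between crank_center's own z axis and vertical below 0.1 rad and linear speed of crank below 0.02 m/s); the robot touches nothing.
It fails at once if the orange-gripped straight lever is moved by more than 30 mm (distance of lever from where it was at the start of the episode above 0.03 m).
It fails at once if the L-shaped wheel wrench is moved by more than 30 mm (distance of wrench from where it was at the start of the episode above 0.03 m).
It fails at once if the roll of tape is moved by more than 30 mm (distance of tape from where it was at the start of the episode above 0.03 m).
It fails at once if the green label box is moved by more than 30 mm (distance of labels from where it was at the start of the episode above 0.03 m).
It also fails if it takes over 40 s, if anything falls off the work surface, if the arm or the gripper's body presses on something with over 40 N, if the wrist force passes 120 N, or if a joint passes its speed limit or range.

ROBOT

A 6-joint arm with a two-finger parallel gripper is mounted at the origin on the work surface. World frame = base frame: x ahead of the robot, y to its left, z up, the work surface at z = 0. Lengths are in mm, angles in rad, forces in N, time in s.
With the tool pointing down it reaches from about 350 to 875 mm from the base axis. Payload 4.2 kg.
Tool frame: the origin (TCP) lies at the very end of the fingers, on their centre line; the grasp point (between the pads) lies arm.grip_point_offset behind it (arm.grip_point_offset is the distance from the TCP to the grasp point, in mm); z points along the fingers, y is the line along which they close (so a half turn about z gives the same grasp; the last joint's range is limited). The gripper opens to 85 mm and grips with 20 to 120 N. Pads are 22 mm wide; open, the fingers measure 114 mm over their backs; the gripper's body (76 mm by 85 mm) begins 54 mm behind the grasp point. The pads swing forward as they close: fully open they stand 13 mm farther back than shut.
Start: joints at [-0.986, 0.385, 0.008, 0, -1.194, -0.259], TCP at [200.057, -592.095, 231.312] pointing down, gripper open.
Joint ranges: [-3.14, 3.14], [-1.21, 2.06], [-1.07, 1.41], [-3.16, 2.05], [-2.99, -0.16], [-3.1, 3.1]. Speed limits (rad/s): [2.79, 2.79, 3.14, 3.14, 3.14, 3.14].

INTERFACE

Orientations are given as a unit quaternion [x, y, z, w].
In Python, from bench import arm, cams, ticket gives the robot as it stands.
- The arm moves only by the tool servo_tool, never from a script. Its argument "commands" is a list that holds one entry, the list of rows, each a list of 7 numbers: the closure in counts, from 0 (fully open) to 255 (shut), then the shift along the tool's x, y, z in m, then the turn, a rotation vector about the tool's x, y, z in degrees. In form: [[[grip, x, y, z, ax, ay, az], ...]]. A call has 1 to 10 rows; each row shifts and turns the commanded pose from where the row before left it, along the tool's axes as they then stand; what a row does not reach is not made up. A row lasts 1/12 s, in which the tool goes at most 41.7 mm and 7.16 degrees, less where a joint would pass 70% of its speed; a pose out of reach is approached as far as the arm can. A call with a gripper value outside its range is refused whole. The fingers move at their own pace and stop on an object; the grip force is fixed at half the most. Time passes only in rows, so rows that do not move let the fingers close. It gives the time, the measured TCP pose, the force, the opening and the grip force at its end, in the units of the state.
- arm.read_state(): the state, without advancing time (a new reading comes with each control period).
- cams.get_image(name): name is "side" or "top"; returns a dict with "frame" (400x640x3 uint8, blue, green, red), "K" (3x3 intrinsics, pixels), "k1" (the pictures are not rectified: a ray, as slopes to the right and down, at radius r is drawn at 1 + k1 r^2 times it, then the intrinsics apply), "T" (4x4, takes a point from camera to world coordinates). Camera axes: x right, y up, looking along -z (the intrinsics and any distortion apply to the point x, -y, -z); pixel columns grow to the right and rows downward; lengths in mm; the calibration is good to about 2 mm. A picture is of the moment at which its call begins. There is no depth.
- ticket.job_done(): hands the job in; it is judged then, once.
The state is a dict: "clock": time; "joints": joint angles; "joint_vel": joint speeds; "joint_efforts": joint torques, N m; "position": TCP position; "ee_rot": TCP orientation; "contact_force": force on the tool from outside, world axes, zero at the start; "wrist_torque": the same for the moment, N m; "gripper_width": finger opening in mm; "grasp_force": force on a finger pad.
Only numpy, scipy, OpenCV 4.12 (cv2) and the standard library are available. Lean on these libraries where they do the work, as an engineer would, in place of code of your own. Each camera call takes 0.05 s, during which the arm holds its last target. There are 200 camera calls.

## Working session

There is one attempt and no reset: what is moved stays moved. The work goes in short steps, Python scripts to look and compute and a tool call to move; the robot and the scene stay as the last step left them, time stands still between calls to the robot, and variables do not carry over. Pictures are saved under pics/ and viewed, at most 10 in all, crops included, and the job is handed in when it is done.

Besides the shell and the picture viewer there is one more tool, called after "Call:" as name(argument=value, ...), one argument or row to a line, values as JSON. servo_tool: Moves the arm, as the interface text tells. Its arguments: {"type":"object","properties":{"commands":{"type":"array","items":{"type":"array","items":{"type":"array","items":{"type":"number"}}}}},"required":["commands"]}

```bash
mkdir -p pics
cat > h.py <<'E'
import numpy as np, cv2
from scipy.spatial.transform import Rotation as R
from bench import arm, cams, ticket
def ray(im,u,v):
    K=im["K"];d=np.array([[im["k1"],0,0,0]],float)
    p=cv2.undistortPoints(np.array([[[u,v]]],float),K,np.array([im["k1"],0,0,0],float))[0,0]
    T=np.array(im["T"]);return T[:3,3],T[:3,:3]@np.array([p[0],-p[1],-1])
def at(im,u,v,z):
    o,d=ray(im,u,v);return o+d*(z-o[2])/d[2]
def proj(im,P):
    T=np.array(im["T"]);c=(np.atleast_2d(P)-T[:3,3])@T[:3,:3]
    c=c*[1,-1,-1]
    return cv2.projectPoints(c,np.zeros(3),np.zeros(3),np.array(im["K"]),np.array([im["k1"],0,0,0],float))[0][:,0]
E
python3 - <<'E'
from h import *
for n in("top","side"):
    im=cams.get_image(n);cv2.imwrite(f"pics/{n}0.png",im["frame"]);print(n,im["K"],im["k1"],np.round(im["T"],3))
print(arm.read_state(),arm.grip_point_offset)
E
```

```text
top [[453.26963574   0.         319.64111878]
 [  0.         453.26963574 199.53466771]
 [  0.           0.           1.        ]] 0.04416631221026593 [[ 3.000000e-03  9.930000e-01 -1.170000e-01  4.288370e+02]
 [-1.000000e+00  1.000000e-03 -1.500000e-02 -6.075000e+00]
 [-1.500000e-02  1.170000e-01  9.930000e-01  1.245808e+03]
 [ 0.000000e+00  0.000000e+00  0.000000e+00  1.000000e+00]]
side [[444.64109486   0.         313.35277564]
 [  0.         444.64109486 202.25091042]
 [  0.           0.           1.        ]] 0.039186524481505045 [[-8.00000e-01  3.45000e-01 -4.91000e-01 -1.49667e+02]
 [-6.00000e-01 -4.32000e-01  6.74000e-01  9.82908e+02]
 [ 2.10000e-02  8.33000e-01  5.53000e-01  8.87088e+02]
 [ 0.00000e+00  0.00000e+00  0.00000e+00  1.00000e+00]]
{'clock': 0.1, 'joints': array([-9.86420227e-01,  3.85472925e-01,  6.76189299e-03, -3.99300162e-04,
       -1.19397677e+00, -2.58595867e-01]), 'joint_vel': array([-7.44441216e-04, -2.29430338e-03,  3.22958459e-03,  1.18102138e-03,
        9.57073093e-04,  5.09284046e-05]), 'joint_efforts': array([-6.50512357e-04, -3.93318236e+01,  1.88928097e+01,  4.19792667e+00,
       -2.59213477e-03,  1.16199983e-07]), 'position': array([ 199.87319737, -591.63917967,  230.34008821]), 'ee_rot': array([-1.62097998e-01,  9.86774194e-01,  9.38890350e-04, -2.17585503e-04]), 'contact_force': array([-0.10497266,  0.69948554,  0.41706665]), 'wrist_torque': array([-0.00696328, -0.0040153 ,  0.0114407 ]), 'grasp_force': 0.0, 'gripper_width': 85.34546381714337} 18.700000000000003
```

View pics/top0.png

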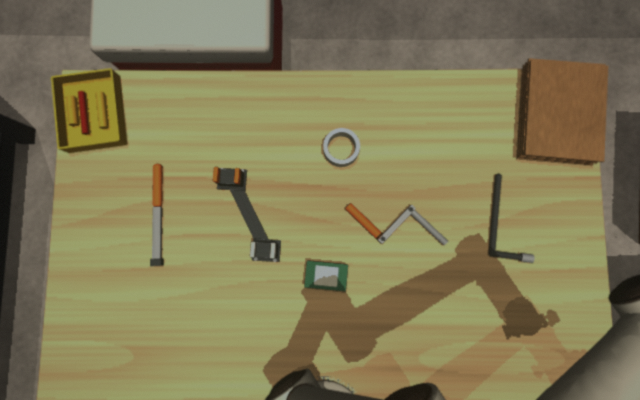

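View pics/side0.png

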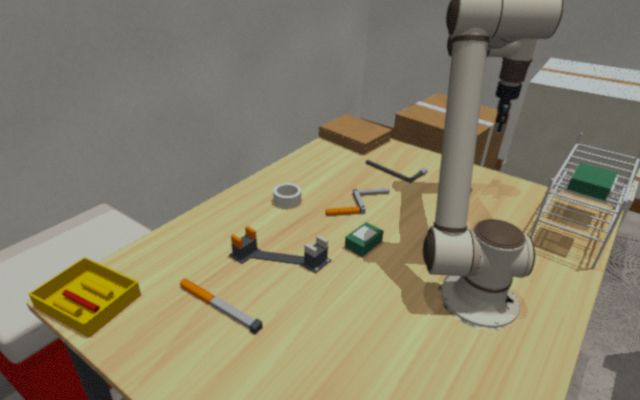

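The top picture shows the crank (grip (348,206)–(381,240), arm to (411,209), shaft to (445,242)) and the rest (orange post ~(229,177), white post ~(265,250)). The lever is at far left, the wrench at right, and the tape and label box lie near the route. The side picture agrees with this. I'll enlarge both areas.

Run:
```python
import cv2,numpy as np
f=cv2.imread("pics/top0.png")
a=cv2.resize(f[160:270,200:290],None,fx=5,fy=5,interpolation=cv2.INTER_CUBIC)
cv2.imwrite("pics/rest.png",a)
b=cv2.resize(f[190:260,335:460],None,fx=6,fy=6,interpolation=cv2.INTER_CUBIC)
cv2.imwrite("pics/crank.png",b)
```

```text
(no output)
```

View pics/rest.png

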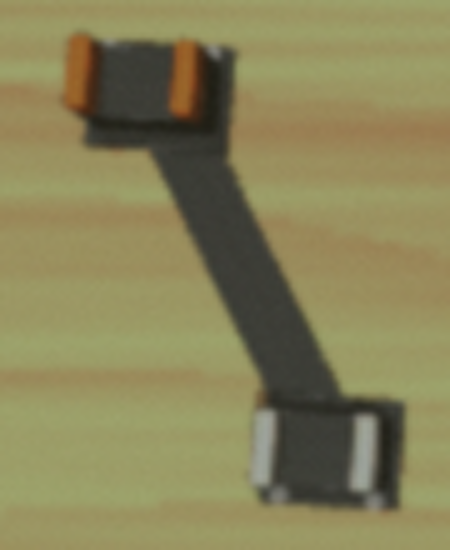

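View pics/crank.png

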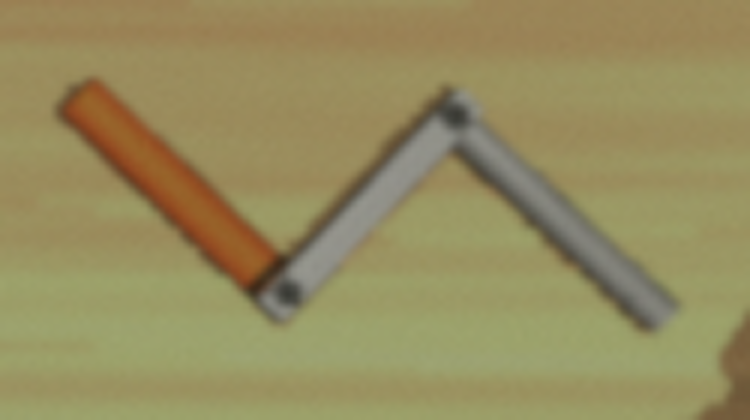

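Crop readings:
- **Orange cheek tops:** about (78,73) and (184,76).
- **White cheek tops:** about (262,447) and (364,450).
- **Crank:** bolts at (288,292) and (456,115), grip tip at (78,97), shaft tip at (665,317).

Run:
```python
from h import *
im=cams.get_image("top")
q=lambda p,s,o,z:at(im,p[0]/s+o[0],p[1]/s+o[1],z)
L=[q(p,5,(200,160),80) for p in[(78,73),(184,76),(262,447),(364,450)]]
print("cheek gaps",np.linalg.norm(L[0]-L[1]),np.linalg.norm(L[2]-L[3]))
no=(L[0]+L[1])/2;nw=(L[2]+L[3])/2;d=no-nw
print("no",no,"nw",nw,"len",np.linalg.norm(d),"exp",np.hypot(190,110))
th=np.arctan2(d[1],d[0])-np.arctan2(110,190);c=(no+nw)/2
print("rest centre",c,"yaw",np.degrees(th), "cheekdir-90",[np.degrees(np.arctan2(*(a-b)[[1,0]]))-90 for a,b in((L[0],L[1]),(L[2],L[3]))])
C=[q(p,6,(335,190),z) for p,z in[((288,292),24),((456,115),24),((78,97),12),((665,317),12)]]
M=np.array([[0,55],[0,-55],[130,55],[-130,-55]]);P=np.array(C)[:,:2]
z=lambda a:a[:,0]+1j*a[:,1]
k=np.vdot(z(M)-0,z(P)-z(P).mean());print("crank",P.mean(0),"yaw",np.degrees(np.angle(k)),"scale",abs(k)/np.vdot(z(M),z(M)).real)
print("resid",z(P)-z(P).mean()-np.exp(1j*np.angle(k))*z(M))
s=arm.read_state();print(R.from_quat(s["ee_rot"]).as_matrix().round(4),s["position"])
# verify rest in side
sd=cams.get_image("side");print(proj(sd,L),proj(sd,[[*P.mean(0),24]]))
t=cams.get_image("top")
for n,(u,v) in dict(tape=(341,147),lab=(326,274)).items():print(n,at(t,u,v,46))
```

```text
cheek gaps 55.3606708935256 52.27249507140021
no [630.69348376 255.9117718   80.        ] nw [436.80831674 157.48879199  80.        ] len 217.43629169510575 exp 219.5449840010015
rest centre [533.75090025 206.70028189  80.        ] yaw -3.154619354528987 cheekdir-90 [np.float64(-1.587746039199061), np.float64(-1.5995215943404304)]
crank [ 506.82780126 -195.56573229] yaw 46.3854835259992 scale 0.9934869906604081
resid [ 0.34034827+0.36459674j  0.16187223-0.04100877j -0.71143254-1.15124064j
  0.20921205+0.82765266j]
[[-9.474e-01 -3.199e-01 -6.000e-04]
 [-3.199e-01  9.474e-01  1.500e-03]
 [ 1.000e-04  1.700e-03 -1.000e+00]] [ 199.92682958 -591.70896222  230.46273772]
[[237.18261782 236.64363795]
 [250.75295876 227.90670757]
 [310.77480091 245.68067515]
 [321.90041781 237.02107279]] [[358.97185588 197.55310591]]
tape [712.95714465 -44.89175091  46.        ]
lab [374.36875214  -4.72102468  46.        ]
```

Call:
servo_tool(
  commands=[
    [[0,-0.0209,0.01385,0.0055,0,0,0],[0,-0.0209,0.01385,0.0055,0,0,0],[0,-0.0209,0.01385,0.0055,0,0,0],[0,-0.0209,0.01385,0.0055,0,0,0],[0,-0.0209,0.01385,0.0055,0,0,0],[0,-0.0209,0.01385,0.0055,0,0,0],[0,-0.0209,0.01385,0.0055,0,0,0],[0,-0.0209,0.01385,0.0055,0,0,0],[0,-0.0209,0.01385,0.0055,0,0,0],[0,-0.0209,0.01385,0.0055,0,0,0]],
  ],
)

```text
clock: 1.08
position: [354.3, -392.9, 176.1]
ee_rot: [-0.162, 0.987, -0.0, 0.0]
contact_force: [0.5, -0.2, 0.5]
gripper_width: 85.6
grasp_force: 0.0
```

Call:
servo_tool(
  commands=[
    [[0,-0.0209,0.01385,0.0055,0,0,0],[0,-0.0209,0.01385,0.0055,0,0,0],[0,-0.0209,0.01385,0.0055,0,0,0],[0,-0.0209,0.01385,0.0055,0,0,0],[0,-0.0209,0.01385,0.0055,0,0,0],[0,-0.0209,0.01385,0.0055,0,0,0],[0,-0.0209,0.01385,0.0055,0,0,0],[0,-0.0209,0.01385,0.0055,0,0,0],[0,-0.0209,0.01385,0.0055,0,0,0],[0,-0.0209,0.01385,0.0055,0,0,0]],
  ],
)

```text
clock: 1.92
position: [508.1, -194.8, 121.1]
ee_rot: [-0.162, 0.987, -0.0, 0.0]
contact_force: [-0.8, -0.0, 0.4]
gripper_width: 85.9
grasp_force: 0.0
```

Call:
servo_tool(
  commands=[
    [[0,0,0,0,0,0,-6.54],[0,0,0,0,0,0,-6.54],[0,0,0,0,0,0,-6.54],[0,0,0,0,0,0,-6.54],[0,0,0,0,0,0,-6.54],[0,0,0,0,0,0,-6.54],[0,0,0,0,0,0,-6.54],[0,0,0,0,0,0,-6.54],[0,0,0,0,0,0,-6.54]],
  ],
)

```text
clock: 2.67
position: [507.4, -195.9, 121.2]
ee_rot: [-0.628, 0.778, 0.0, -0.0]
contact_force: [-1.2, 0.6, -0.2]
gripper_width: 85.6
grasp_force: 0.0
```

Call:
servo_tool(
  commands=[
    [[0,0,0,0,0,0,-6.54],[0,0,0,0,0,0,-6.54],[0,0,0,0,0,0,-6.54],[0,0,0,0,0,0,-6.54],[0,0,0,0,0,0,-6.54],[0,0,0,0,0,0,-6.54],[0,0,0,0,0,0,-6.54],[0,0,0,0,0,0,-6.54],[0,0,0,0,0,0,-6.54],[0,0,0,0,0,0,0]],
  ],
)

```text
clock: 3.5
position: [507.4, -195.9, 121.3]
ee_rot: [0.929, -0.371, -0.0, -0.0]
contact_force: [0.3, -0.6, -0.9]
gripper_width: 85.4
grasp_force: 0.0
```

```bash
cat > st.py <<'E'
from h import *
import sys
def go(x,y,z,yaw):
    s=arm.read_state();r=R.from_quat(s["ee_rot"]);m=r.as_matrix()
    print("t",s["clock"],s["position"].round(1),"yaw_y",np.degrees(np.arctan2(m[1,1],m[0,1])).round(2),"tilt",m[:2,2].round(4),"j",s["joints"].round(2),"w",s["gripper_width"],s["grasp_force"],s["contact_force"].round(1))
    print("delta tool",(m.T@(np.array([x,y,z])-s["position"])).round(1))
go(*map(float,sys.argv[1:5]),0)if 0 else go(*map(float,sys.argv[1:5]))
im=cams.get_image("side");f=im["frame"]
if len(sys.argv)>5:
    u,v=proj(im,[[float(sys.argv[1]),float(sys.argv[2]),40]])[0].astype(int)
    u=np.clip(u,100,540);v=np.clip(v,75,325)
    cv2.imwrite(f"pics/{sys.argv[5]}.png",cv2.resize(f[v-75:v+75,u-100:u+100],None,fx=4,fy=4,interpolation=cv2.INTER_CUBIC))
E
python3 st.py 506.8 -195.6 4 226.4
```

```text
t 3.5 [ 507.4 -195.9  121.3] yaw_y -133.51 tilt [-0.0001  0.0001] j [-0.07  0.36 -0.34 -0.   -0.87  0.88] w 85.38453365103982 0.0 [ 0.3 -0.6 -0.9]
delta tool [ -0.6   0.2 117.3]
```

Call:
servo_tool(
  commands=[
    [[0,-0.0006,0,0.015,0,0,0],[0,0,0,0.015,0,0,0],[0,0,0,0.015,0,0,0],[0,0,0,0.015,0,0,0],[0,0,0,0.015,0,0,0],[0,0,0,0.015,0,0,0],[0,0,0,0.013,0,0,0],[0,0,0,0.009,0,0,0],[0,0,0,0.005,0,0,0],[0,0,0,0,0,0,0]],
  ],
)

```text
clock: 4.38
position: [506.4, -195.4, 3.3]
ee_rot: [0.928, -0.372, -0.001, 0.0]
contact_force: [0.2, 0.2, 0.9]
gripper_width: 84.9
grasp_force: 0.0
```

Call:
servo_tool(
  commands=[
    [[255,0,0,0,0,0,0],[255,0,0,0,0,0,0],[255,0,0,0,0,0,0],[255,0,0,0,0,0,0],[255,0,0,0,0,0,0],[255,0,0,0,0,0,0],[255,0,0,0,0,0,0],[255,0,0,0,0,0,0],[255,0,0,0,0,0,0],[255,0,0,0,0,0,0]],
  ],
)

```text
clock: 5.22
position: [507.8, -195.4, 5.0]
ee_rot: [0.929, -0.371, 0.001, -0.0]
contact_force: [-0.0, 0.9, 5.2]
gripper_width: 14.4
grasp_force: 60.2
```

Call:
servo_tool(
  commands=[
    [[255,0,0,0,0,0,0],[255,0,0,0,0,0,0],[255,0,0,0,0,0,0],[255,0,0,-0.005,0,0,0],[255,0,0,-0.005,0,0,0],[255,0,0,-0.01,0,0,0],[255,0,0,-0.01,0,0,0],[255,0,0,-0.01,0,0,0],[255,0,0,-0.01,0,0,0],[255,0,0,0,0,0,0]],
  ],
)

```text
clock: 6.05
position: [508.7, -195.8, 57.1]
ee_rot: [0.929, -0.371, 0.003, -0.001]
contact_force: [0.2, 0.2, -2.9]
gripper_width: 14.7
grasp_force: 59.1
```

```bash
python3 st.py 506.8 -195.6 110 226.4 lift
```

```text
t 6.05 [ 508.7 -195.8   57.1] yaw_y -133.58 tilt [ 0.0052 -0.0009] j [-0.07  0.44 -0.41  0.   -0.72  0.88] w 14.744284793427191 59.09681439399719 [ 0.2  0.2 -2.9]
delta tool [ -1.3   1.  -52.9]
```

View pics/lift.png

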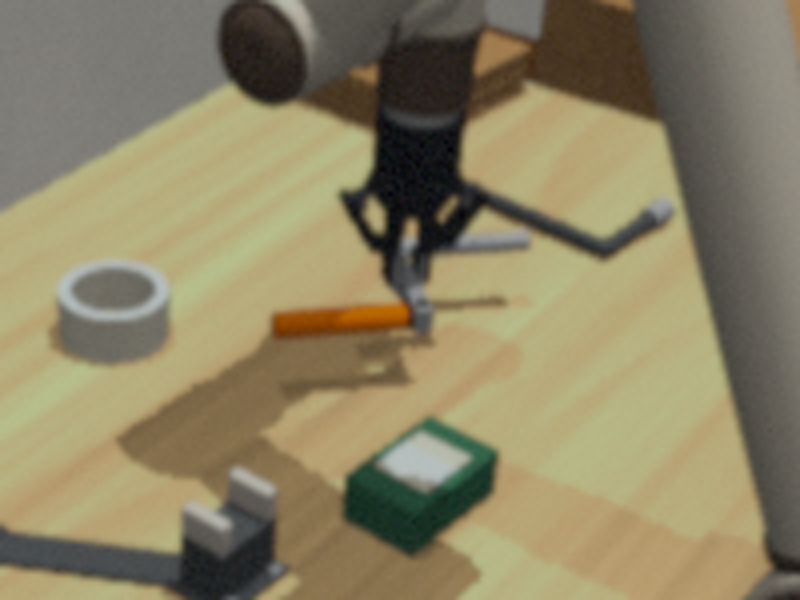

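The picture shows the crank held level with both rods clear of the bench, and the tape, label box and wrench untouched. Next: raise it, carry it over, turn it.

Call:
servo_tool(
  commands=[
    [[255,0,0,-0.012,0,0,0],[255,0,0,-0.012,0,0,0],[255,0,0,-0.012,0,0,0],[255,0,0,-0.012,0,0,0],[255,0,0,-0.012,0,0,0],[255,-0.006,-0.0072,0,0,0,0],[255,-0.013,-0.0154,0,0,0,0],[255,-0.013,-0.0154,0,0,0,0],[255,-0.013,-0.0154,0,0,0,0],[255,-0.013,-0.0154,0,0,0,0]],
  ],
)

```text
clock: 6.93
position: [511.5, -104.3, 113.2]
ee_rot: [0.928, -0.372, -0.001, 0.0]
contact_force: [-0.0, -0.5, -3.3]
gripper_width: 14.5
grasp_force: 59.0
```

Call:
servo_tool(
  commands=[
    [[255,-0.013,-0.0154,0,0,0,0],[255,-0.013,-0.0154,0,0,0,0],[255,-0.013,-0.0154,0,0,0,0],[255,-0.013,-0.0154,0,0,0,0],[255,-0.013,-0.0154,0,0,0,0],[255,-0.013,-0.0154,0,0,0,0],[255,-0.013,-0.0154,0,0,0,0],[255,-0.013,-0.0154,0,0,0,0],[255,-0.013,-0.0154,0,0,0,0],[255,-0.013,-0.0154,0,0,0,0]],
  ],
)

```text
clock: 7.77
position: [523.5, 96.8, 113.2]
ee_rot: [0.928, -0.372, -0.001, 0.001]
contact_force: [-0.3, -0.9, -4.5]
gripper_width: 14.5
grasp_force: 59.0
```

Call:
servo_tool(
  commands=[
    [[255,-0.013,-0.0154,0,0,0,0],[255,-0.013,-0.0154,0,0,0,0],[255,-0.013,-0.0154,0,0,0,0],[255,-0.013,-0.0154,0,0,0,0],[255,-0.013,-0.0154,0,0,0,0],[255,-0.006,-0.0072,0,0,0,0],[255,0,0,0,0,0,3],[255,0,0,0,0,0,5],[255,0,0,0,0,0,5],[255,0,0,0,0,0,5]],
  ],
)

```text
clock: 8.6
position: [530.2, 205.3, 113.2]
ee_rot: [0.858, -0.514, -0.001, 0.001]
contact_force: [0.5, 0.3, -3.9]
gripper_width: 14.6
grasp_force: 58.9
```

Call:
servo_tool(
  commands=[
    [[255,0,0,0,0,0,5],[255,0,0,0,0,0,5],[255,0,0,0,0,0,5],[255,0,0,0,0,0,5],[255,0,0,0,0,0,5],[255,0,0,0,0,0,4],[255,0,0,0,0,0,2.2],[255,0,0,0,0,0,0],[255,0,0,0,0,0,0],[255,0,0,0,0,0,0]],
  ],
)

```text
clock: 9.43
position: [530.8, 205.3, 113.8]
ee_rot: [-0.69, 0.724, 0.0, -0.0]
contact_force: [0.5, -0.2, -4.2]
gripper_width: 14.5
grasp_force: 59.0
```

```bash
python3 st.py 533.8 206.7 54 177 over
python3 - <<'E'
from h import *
im=cams.get_image("top");cv2.imwrite("pics/over_top.png",cv2.resize(im["frame"][140:280,180:330],None,fx=4,fy=4,interpolation=cv2.INTER_CUBIC))
E
```

```text
t 9.4333 [530.8 205.3 113.8] yaw_y 177.23 tilt [-0.0009 -0.0004] j [ 0.65  0.4  -0.29 -0.   -0.88 -0.7 ] w 14.508898410359892 59.02280867099762 [ 0.5 -0.2 -4.2]
delta tool [-1.6 -2.9 59.8]
```

View pics/over.png

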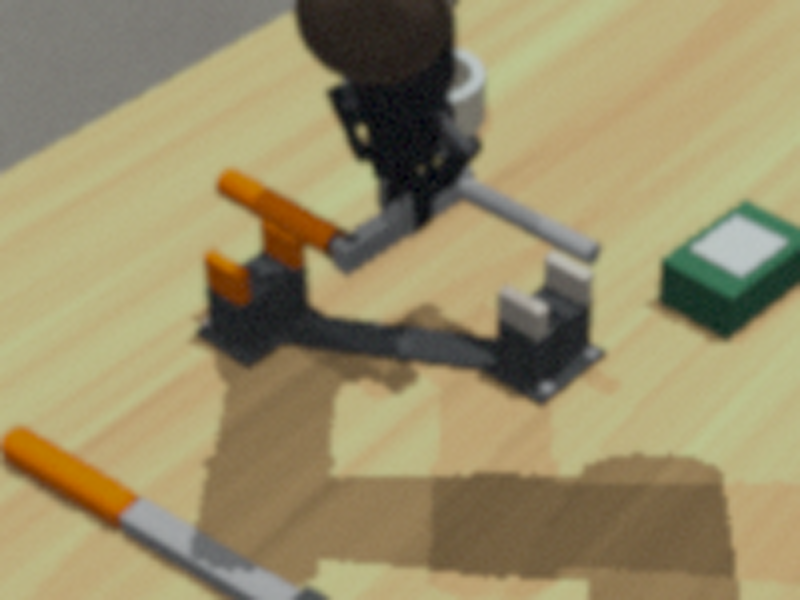

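View pics/over_top.png

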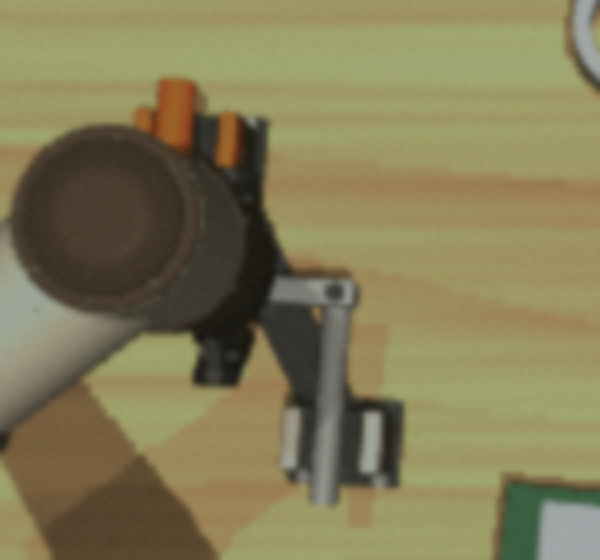

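Both views show the crank the right way round, grip over the orange notch and shaft over the white one. In the top crop the bolt is at (336,291), the shaft tip at (325,500) and the grip tip at (177,80). I'll check these against the rest.

Run:
```python
from h import *
im=cams.get_image("top")
zc=122
P=np.array([at(im,u/4+180,v/4+140,z)[:2] for u,v,z in[(336,291,zc+12),(325,500,zc),(177,80,zc+6)]])
M=np.array([[0,-55],[-130,-55],[130,55]])
z=lambda a:a[:,0]+1j*a[:,1]
m=z(M);p=z(P);k=np.vdot(m-m.mean(),p-p.mean());a=np.angle(k)
c=p.mean()-np.exp(1j*a)*m.mean();print("crank centre",c,"yaw",np.degrees(a),"resid",p-c-np.exp(1j*a)*m)
e=np.exp(1j*a)
for y in(-2.5,-3):
  d=(533.8+206.7j)-c
  print("centre error world",d)
```

```text
crank centre (529.6341910887662+202.74703894706917j) yaw -2.6130576708223563 resid [-0.23684178+0.29007762j  1.9538674 +0.48270754j -1.71702563-0.77278516j]
centre error world (4.165808911233739+3.9529610529308172j)
centre error world (4.165808911233739+3.9529610529308172j)
```

Call:
servo_tool(
  commands=[
    [[255,-0.0032,-0.0038,0,0,0,0],[255,0,0,0.008,0,0,0],[255,0,0,0.008,0,0,0],[255,0,0,0.008,0,0,0],[255,0,0,0.008,0,0,0],[255,0,0,0.008,0,0,0],[255,0,0,0.006,0,0,0],[255,0,0,0.004,0,0,0],[255,0,0,0.003,0,0,0],[255,0,0,0,0,0,0]],
  ],
)

```text
clock: 10.42
position: [534.9, 208.3, 60.6]
ee_rot: [-0.69, 0.724, 0.0, -0.001]
contact_force: [-0.4, 1.0, -3.6]
gripper_width: 14.4
grasp_force: 59.0
```

Call:
servo_tool(
  commands=[
    [[255,0,0,0.002,0,0,0],[255,0,0,0.001,0,0,0],[255,0,0,0,0,0,0],[255,0,0,0,0,0,0]],
  ],
)

```text
clock: 10.75
position: [535.3, 208.6, 58.6]
ee_rot: [-0.69, 0.724, -0.0, 0.0]
contact_force: [0.1, 1.3, -3.0]
gripper_width: 14.2
grasp_force: 59.0
```

```bash
python3 st.py 533.8 206.7 54 177 low
```

```text
t 10.75 [535.3 208.6  58.6] yaw_y 177.19 tilt [0.0004 0.0003] j [ 0.65  0.48 -0.33  0.   -0.76 -0.7 ] w 14.242012460263261 59.041380286216736 [ 0.1  1.3 -3. ]
delta tool [1.9 1.4 4.6]
```

View pics/low.png

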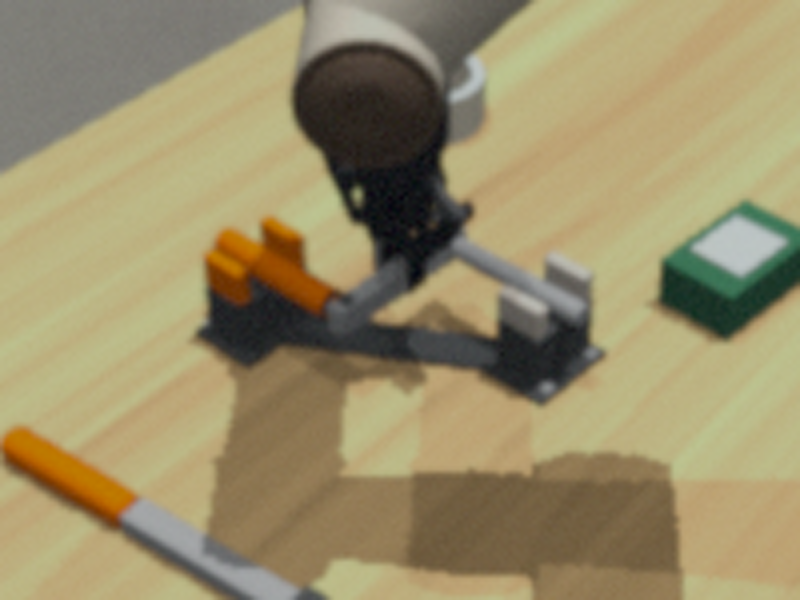

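Both ends sit between their cheeks: grip at about (265,260), shaft at about (560,300). They are still a few mm high and the force shows no contact yet, so I'll lower further until contact.

Call:
servo_tool(
  commands=[
    [[255,0,0,0.001,0,0,0],[255,0,0,0.001,0,0,0],[255,0,0,0.001,0,0,0],[255,0,0,0,0,0,0],[255,0,0,0,0,0,0]],
  ],
)

```text
clock: 11.22
position: [535.1, 208.4, 55.2]
ee_rot: [-0.69, 0.724, 0.0, -0.0]
contact_force: [-0.5, -0.1, -3.3]
gripper_width: 14.8
grasp_force: 59.0
```

Call:
servo_tool(
  commands=[
    [[255,0,0,0.001,0,0,0],[255,0,0,0.0005,0,0,0],[255,0,0,0,0,0,0],[255,0,0,0,0,0,0]],
  ],
)

```text
clock: 11.55
position: [535.3, 208.5, 55.0]
ee_rot: [-0.69, 0.724, -0.0, 0.0]
contact_force: [-4.0, -1.7, 5.5]
gripper_width: 14.5
grasp_force: 60.3
```

Call:
servo_tool(
  commands=[
    [[255,0,0,0.0005,0,0,0],[255,0,0,0,0,0,0],[255,0,0,0,0,0,0]],
  ],
)

```text
clock: 11.8
position: [535.3, 208.5, 55.0]
ee_rot: [-0.69, 0.724, -0.0, 0.0]
contact_force: [-3.3, -0.5, 8.1]
gripper_width: 14.5
grasp_force: 60.7
```

Call:
servo_tool(
  commands=[
    [[200,0,0,0,0,0,0],[180,0,0,0,0,0,0],[160,0,0,0,0,0,0],[120,0,0,0,0,0,0],[80,0,0,0,0,0,0],[40,0,0,0,0,0,0],[0,0,0,0,0,0,0],[0,0,0,0,0,0,0],[0,0,0,0,0,0,0],[0,0,0,0,0,0,0]],
  ],
)

```text
clock: 12.63
position: [535.2, 208.5, 53.3]
ee_rot: [-0.69, 0.724, -0.0, 0.0]
contact_force: [-0.1, -0.5, 1.5]
gripper_width: 85.1
grasp_force: 0.0
```

Call:
servo_tool(
  commands=[
    [[0,0,0,-0.01,0,0,0],[0,0,0,-0.015,0,0,0],[0,0,0,-0.02,0,0,0],[0,0,0,-0.025,0,0,0],[0,0,0,-0.025,0,0,0],[0,0,0,-0.025,0,0,0],[0,0,0,-0.025,0,0,0],[0,0,0,0,0,0,0],[0,0,0,0,0,0,0]],
  ],
)

```text
clock: 13.38
position: [535.8, 208.9, 200.9]
ee_rot: [-0.69, 0.724, -0.0, 0.002]
contact_force: [-0.2, 0.4, 0.3]
gripper_width: 85.3
grasp_force: 0.0
```

```bash
python3 st.py 533.8 206.7 54 177 end
```

```text
t 13.3833 [535.8 208.9 200.9] yaw_y 177.19 tilt [0.0039 0.0029] j [ 0.65  0.32 -0.17  0.   -1.08 -0.7 ] w 85.25104203021958 0.0 [-0.2  0.4  0.3]
delta tool [  2.8   2.5 146.9]
```

View pics/end.png

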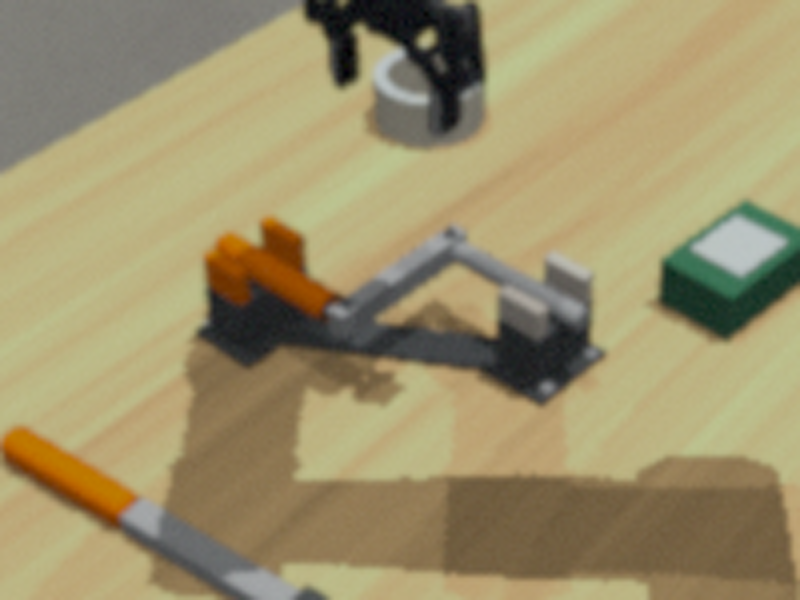

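The crank lies level with its grip in the orange notch (~(260,265)) and its shaft in the white one (~(560,300)). The gripper is clear and the bystanders in this view haven't moved.

```bash
python3 -c "
from h import *
print(ticket.job_done())"
```

```text
the job is handed in; nothing more can be done
None
```

The crank was lowered into both notches while held, then released, and it lies level on the rest in the last picture; the other objects were not touched and the job is handed in, with no verdict shown.

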